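Draw the camera stand's telescoping column up to its second stop and hold it there

TASK

Squeeze in the release button on the side of the camera stand's grip head and draw the column straight up, past the first stop where only the upper section is out, until you feel the second, hard stop with both sections fully out. Keep hold of the head there: the collars are slack and it would sink back, so finish while still holding it fully extended for the collars to be tightened. The stand must stay about where it is with its foot flat on the shelf, and the other gear must not be disturbed.

Things in the scene. Friction and masses are not known exactly. Their poses are not given: they have to be found in the camera images.
- stand: tabletop camera stand, loose on the shelf: round dark steel foot 170 mm across, 14 mm thick (2.5 to 3 kg), with a vertical aluminium telescoping column (32 mm foot tube, black 39 mm collar up to 128 mm height), collapsed at the start. Origin: centre of the foot's underside; z up the column. An upward pull above about 25 N would lift it; it must stay flat on the shelf
- grip: grip head on top of the column: grey block 36 mm (x) by 30 mm (y) by 44 mm high, under it a 33 mm collar. Origin: in its middle on the button's axis, 23 mm above the block's underside, 21 mm below its top (34 mm below the tip of the camera screw on top); 170 mm above the shelf at the start, 300 mm at the second stop. Its x axis points level, out through the release button; the column cannot turn
- button_top (a point): centre of the outer face of the release button, a round steel button 18 mm across in the +x face of the grip head, standing 6 mm proud (24 mm from the grip's origin)
- release (a joint): travel of the release button into the head (m): 0 out, 0.005 fully in (then 1 mm proud). Its spring takes 3 N to start, 8 N fully in. Until it is pressed in more than about 0.003 the collapsed column is locked down. Squeezing the head between two fingers, one on the button, one on the opposite face, presses it. Once drawn 20 mm the lock no longer matters
- upper_section (a joint): how far the upper (20 mm) section has been drawn out of the lower one (m): 0 collapsed, 0.065 fully out. It slides easily (about 3 to 4 N to lift, with the head) and so comes out first, its end being the first stop; its collar is slack, so it sinks back by its own weight when let go
- lower_section (a joint): how far the lower (26 mm) section, with its 33 mm collar, has been drawn out of the foot tube (m): 0 collapsed, 0.065 fully out. It slides stiffly (about 8 to 10 N to lift everything) and so follows only after the first stop; its end is the second stop, a hard one
- bowl: white ceramic bowl, 130 mm across, 55 mm high; origin under its centre; must stay where it is
- mug: steel mug, 80 mm across, 82 mm high, with a handle on its +y side; origin under its centre; must stay where it is
- whistle: green plastic whistle, about 60 mm long, 22 mm high, lying towards the far edge; must stay where it is
- headlamp: silver headlamp, 58 mm wide, 40 mm high, in the middle of the 300 mm chrome turntable (top at 20 mm); must stay where it is
- turntable: foot of the chrome turntable, fixed; origin under its centre. The plate above it is 304 mm across
- case: small aluminium case, 130 by 200 by 60 mm, fixed, with its lid open on the far side (its +x), reaching 190 mm high; origin under its centre
- case_lid (a joint): opening angle of the case's lid (rad), open at about 1.75; it must stay open
- carabiner1: anodized carabiner, 100 by 55 by 10 mm, lying on the turntable around the headlamp; must stay where it is
- carabiner2: anodized carabiner, 100 by 55 by 10 mm, lying on the turntable around the headlamp; must stay where it is
- carabiner3: anodized carabiner, 100 by 55 by 10 mm, lying on the turntable around the headlamp; must stay where it is
- carabiner4: anodized carabiner, 100 by 55 by 10 mm, lying on the turntable around the headlamp; must stay where it is
There are look-alikes about, which are no part of the job. Leave any green or yellow look-alike of the stand alone.

How it is judged:
By the outcome, as a careful person would: the job done as asked, in the order asked, and still so for the second after the job is handed in, while the arm keeps its last pose, push and grip.
It also fails if it takes over 35 s, if anything falls off the work surface, if the arm or the gripper's body presses on something with over 40 N, if the wrist force passes 120 N, or if a joint passes its speed limit or range.

ROBOT

A 6-joint arm with a two-finger parallel gripper is mounted at the origin on the work surface. World frame = base frame: x ahead of the robot, y to its left, z up, the work surface at z = 0. Lengths are in m, angles in rad, forces in N, time in s.
With the tool pointing down it reaches from about 0.35 to 0.975 m from the base axis. Payload 4.9 kg.
Tool frame: the origin (TCP) lies at the very end of the fingers, on their centre line; the grasp point (between the pads) lies 19 mm behind it; z points along the fingers, y is the direction in which the jaws open and shut (so a half turn about z gives the same grasp; the last joint's range is limited). The gripper opens to 85 mm and grips with 20 to 120 N. Pads are 22 mm wide; open, the fingers measure 114 mm over their backs; the gripper's body (76 mm by 85 mm) begins 54 mm behind the grasp point. The pads swing forward as they close: fully open they stand 13 mm farther back than shut.
Start: joints at [1.046, 0.053, 1.613, -0, 1.476, -0.119], TCP at [0.247, 0.574, 0.231] pointing down, gripper open.
Joint ranges: [-3.01, 3.01], [-1.01, 2.22], [0.06, 2.58], [-1.02, 4.17], [0.09, 2.62], [-3.14, 3.14]. Speed limits (rad/s): [2.57, 2.57, 3.14, 3.14, 3.14, 3.14].

INTERFACE

Orientations are given as a unit quaternion [w, x, y, z].
In Python, from plant import state, eyes, job_done gives the robot as it stands.
- The arm moves only by the tool apply_moves, never from a script. Its argument "commands" is a list of rows, each an object with "linear": the shift along the tool's x, y, z in m, a list of three; "delta_rot": the turn, a rotation vector about the tool's x, y, z in degrees, a list of three; "fingers": the closure in counts, from 0 (fully open) to 255 (shut). In form: [{"linear": [x, y, z], "delta_rot": [wx, wy, wz], "fingers": fingers}, ...]. A call has exactly 8 rows; each row is the pose to reach, as a shift and turn from the pose commanded when the call began, along the tool's axes at that moment; what a row does not reach only later rows make up. A row lasts 1/10 s, in which the tool goes at most 50 mm and 8.59 degrees, less where a joint would pass 70% of its speed; a pose out of reach is approached as far as the arm can. A call with a gripper value outside its range is refused whole. The fingers move at their own pace and stop on an object; the grip force is fixed at half the most. Time passes only in rows, so rows that repeat a pose let the fingers close, or fill a call up. It gives the time, the measured TCP pose, the force and the opening at its end, in the units of the state.
- state(): the state, without advancing time (a new reading comes with each control period).
- eyes.grab_frame(name): name is "scene" or "side" or "wrist"; returns the picture (420x560x3 uint8, red, green, blue); there is no depth.
- eyes.camera_params(name): a dict with "fx", "fy", "cx", "cy" (pixels), "k1" (the pictures are not rectified: a ray, as slopes to the right and down, at radius r is drawn at 1 + k1 r^2 times it, then the intrinsics apply), "position" and "rotation" of the camera in the world; the wrist camera has in their place "T_tool_cam" (4x4, takes a point from camera to tool coordinates, whose origin is the TCP and whose axes are the flange's). Camera axes: x right, y down, z forward; pixel columns grow to the right and rows downward; lengths in m; the calibration is good to about 2 mm. A picture is of the moment at which its call begins: read the wrist's pose just before it. camera_params takes no time and is no camera call.
- job_done(): hands the job in, once; it reports no verdict.
The state is a dict: "time": time; "joint_pos": joint angles; "joint_vel": joint speeds; "joint_efforts": joint torques, N m; "tool_pos": TCP position; "tool_rot": TCP orientation; "contact_force": force on the tool from outside, world axes, zero at the start; "ft_torque": the same for the moment, N m; "gripper_width": opening from 0.0 (shut) to 1.0 (fully open).
Only numpy, scipy, OpenCV 4.12 (cv2) and the standard library are available. Lean on these libraries where they do the work, as an engineer would, in place of code of your own. Each camera call takes 0.05 s, during which the arm holds its last target.

## Working session

There is one attempt and no reset: what is moved stays moved. The work goes in short steps, Python scripts to look and compute and a tool call to move; the robot and the scene stay as the last step left them, time stands still between calls to the robot, and variables do not carry over. Pictures are saved under pics/ and viewed, and the job is handed in when it is done.

Besides the shell and the picture viewer there is one more tool, called after "Request:" as a command line: name --argument value ..., lists and objects as JSON in quotes. apply_moves: Moves the arm, as the interface text tells. Its arguments: {"type":"object","properties":{"commands":{"type":"array","items":{"type":"object","properties":{"linear":{"type":"array","items":{"type":"number"}},"delta_rot":{"type":"array","items":{"type":"number"}},"fingers":{"type":"number"}}}}},"required":["commands"]}

```bash
ls; mkdir -p pics
python3 - <<'E'
from plant import state, eyes
import cv2
s=state()
print({k:(v if not hasattr(v,'__len__') else [round(float(x),4) for x in v]) for k,v in s.items()})
for n in("scene","side","wrist"):
    im=eyes.grab_frame(n); cv2.imwrite(f"pics/{n}0.png",im[:,:,::-1])
    print(n,eyes.camera_params(n))
E
```

```text
pics
{'time': 0.0, 'joint_pos': [1.046, 0.0534, 1.6143, -0.0, 1.476, -0.119], 'joint_vel': [-0.0, -0.0005, 0.0004, 0.0009, -0.0009, 0.0033], 'joint_efforts': [0.0004, -39.3669, -37.0182, 0.0001, 0.0067, 0.0], 'tool_pos': [0.2464, 0.5737, 0.23], 'tool_rot': [-0.0003, 0.2015, 0.9795, -0.001], 'contact_force': [0.3978, 0.2915, 0.6173], 'ft_torque': [-0.0012, -0.0312, -0.0704], 'gripper_width': 1.003026076431004}
scene {'fx': 393.00441916692796, 'fy': 393.00441916692796, 'cx': 280.7487275604529, 'cy': 206.47463806903897, 'k1': -0.04570373687665267, 'position': array([ 1.18099554, -0.60427386,  0.78962504]), 'rotation': array([-0.41350158,  0.82044769,  0.35023073, -0.18226482])}
side {'fx': 420.4577898572899, 'fy': 420.4577898572899, 'cx': 282.8351469044641, 'cy': 209.26661963986655, 'k1': -0.11669769321437432, 'position': array([-0.01929026,  0.84921838,  1.29425488]), 'rotation': array([ 0.09628307, -0.27308116,  0.89437937, -0.34094251])}
wrist {'fx': 362.2548789681546, 'fy': 362.2548789681546, 'cx': 277.21902285006513, 'cy': 206.47321415018058, 'k1': -0.0778765921214492, 'T_tool_cam': array([[-2.86883782e-04, -9.47759784e-01, -3.18984810e-01,
         8.16198652e-02],
       [ 9.99999084e-01, -6.93823841e-04,  1.16210805e-03,
        -5.61686357e-04],
       [-1.32271854e-03, -3.18984184e-01,  9.47759115e-01,
        -1.42584508e-01],
       [ 0.00000000e+00,  0.00000000e+00,  0.00000000e+00,
         1.00000000e+00]])}
```

View pics/scene0.png

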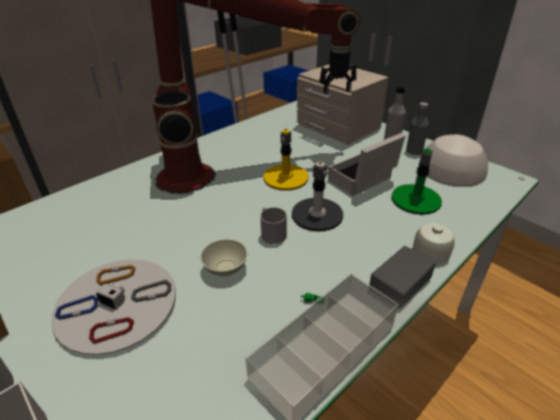

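View pics/side0.png

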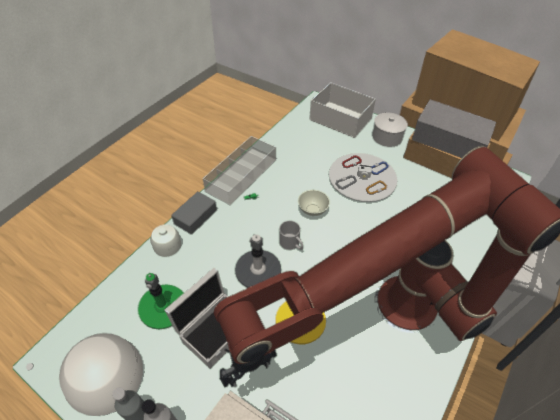

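View pics/wrist0.png

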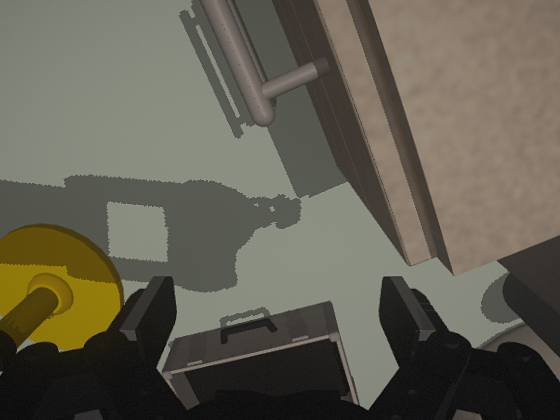

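Three stand-like objects show in the scene view: a yellow one at (286,165), a green one at (418,185) and a dark-footed one at (318,200). Only the dark one has a dark steel foot and an aluminium column, so it fits. I'll confirm it in an enlarged crop.

```bash
cat > h.py <<'E'
import numpy as np, cv2
from scipy.spatial.transform import Rotation as R
from plant import state, eyes
def q2R(q): return R.from_quat([q[1],q[2],q[3],q[0]])
def cam(n,s=None):
    p=eyes.camera_params(n)
    K=np.array([[p['fx'],0,p['cx']],[0,p['fy'],p['cy']],[0,0,1]]); D=np.array([p['k1'],0,0,0,0.])
    if 'T_tool_cam' in p:
        T=np.eye(4);T[:3,:3]=q2R(s['tool_rot']).as_matrix();T[:3,3]=s['tool_pos'];T=T@p['T_tool_cam']
    else:
        T=np.eye(4);T[:3,:3]=q2R(p['rotation']).as_matrix();T[:3,3]=p['position']
    return K,D,T
def proj(c,P):
    K,D,T=c; Ti=np.linalg.inv(T)
    return cv2.projectPoints(np.atleast_2d(P).astype(float),cv2.Rodrigues(Ti[:3,:3])[0],Ti[:3,3],K,D)[0][:,0]
def ray(c,uv):
    K,D,T=c; x=cv2.undistortPoints(np.array([[uv]],float),K,D)[0,0]
    return T[:3,3],T[:3,:3]@np.array([x[0],x[1],1])
def onz(c,uv,z):
    o,d=ray(c,uv); return o+d*(z-o[2])/d[2]
E
python3 - <<'E'
from h import *
a=cv2.imread('pics/scene0.png')[140:240,270:370]; b=cv2.imread('pics/side0.png')[220:300,215:315]
cv2.imwrite('pics/crop0.png',np.hstack([cv2.resize(a,(400,400),interpolation=cv2.INTER_CUBIC),cv2.resize(b,(400,320),interpolation=cv2.INTER_CUBIC)[:,:].__class__ and cv2.copyMakeBorder(cv2.resize(b,(400,320),interpolation=cv2.INTER_CUBIC),0,80,0,0,cv2.BORDER_CONSTANT)]))
E
```

```text
(no output)
```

View pics/crop0.png

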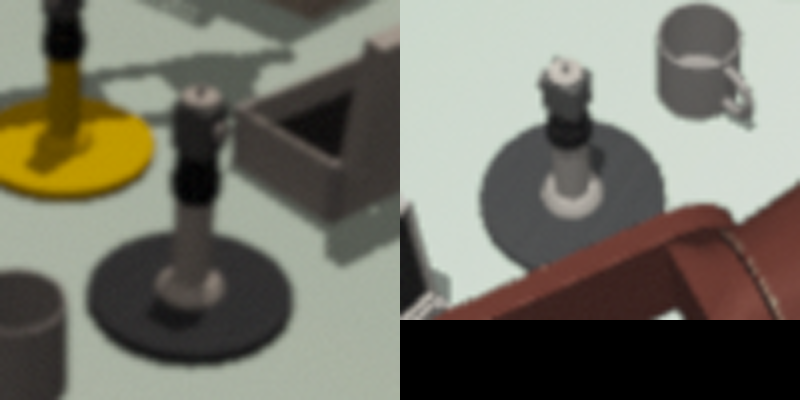

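The crop confirms it: dark foot, bare aluminium column and grey head, with a button stub on the right of the head near scene pixel (326,172). Next I'll locate the stand and estimate the button direction.

Run:
```python
from h import *
from scipy.optimize import least_squares
c=cam('scene'); cs=cam('side')
def f(s): return (270+s[0]/4-.5,140+s[1]/4-.5)
pts=[onz(c,f(p),.014) for p in [(87,296),(293,296),(110,258),(270,252),(150,240),(240,236)]]
def fs(s): return (215+(s[0]-400)/4-.5,220+s[1]/4-.5)
pts2=[onz(cs,fs(p),.014) for p in [(481,190),(665,190),(500,150),(640,140),(495,235)]]
for P in (pts,pts2):
    P=np.array(P); r=least_squares(lambda v:np.hypot(P[:,0]-v[0],P[:,1]-v[1])-.085,P.mean(0)[:2]); print(r.x,r.fun.round(4))
print('top scene',onz(c,f((203,93)),.191),'top side',onz(cs,fs((565,70)),.191))
print('button scene z.17',onz(c,f((222,127)),.17))
print('foot tube base', onz(c,f((190,290)),.014))
for name,n,uv,z in [('mug','scene',(273,236),0),('caseleft','scene',(330,180),.06)]: print(name,onz(c,uv,z))
for px in [(303,190),(333,165),(385,135),(403,143),(367,195)]: print('case',px,onz(c,px,.06),onz(c,px,.19))
```

```text
[0.51790814 0.18305315] [ 0.0031 -0.0051 -0.0025  0.002  -0.0049  0.0051]
[0.51091088 0.18303063] [-0.0004 -0.0024 -0.0008 -0.0013 -0.0027]
top scene [0.50624401 0.19324501 0.191     ] top side [0.5147955  0.18094249 0.191     ]
button scene z.17 [0.52700545 0.19314063 0.17      ]
foot tube base [0.51398616 0.18185645 0.014     ]
mug [0.49014269 0.00796501 0.        ]
caseleft [0.46145371 0.30321064 0.06      ]
case (303, 190) [0.43935257 0.19187587 0.06      ] [0.57149385 0.05002292 0.19      ]
case (333, 165) [0.40216203 0.3889021  0.06      ] [0.54092968 0.21194425 0.19      ]
case (385, 135) [0.39263663 0.73420425 0.06      ] [0.53310146 0.49572264 0.19      ]
case (403, 143) [0.48492387 0.72535697 0.06      ] [0.60894554 0.48845171 0.19      ]
case (367, 195) [0.60538485 0.32041681 0.06      ] [0.70794354 0.15566124 0.19      ]
```

Request:
apply_moves --commands '[{"linear": [0,0,-0.045],"delta_rot": [0,0,0],"fingers": 0},{"linear": [0,0,-0.09],"delta_rot": [0,0,0],"fingers": 0},{"linear": [0,0,-0.135],"delta_rot": [0,0,0],"fingers": 0},{"linear": [-0.02,-0.013,-0.17],"delta_rot": [0,0,0],"fingers": 0},{"linear": [-0.055,-0.035,-0.18],"delta_rot": [0,0,0],"fingers": 0},{"linear": [-0.09,-0.057,-0.18],"delta_rot": [0,0,0],"fingers": 0},{"linear": [-0.125,-0.08,-0.18],"delta_rot": [0,0,0],"fingers": 0},{"linear": [-0.16,-0.102,-0.18],"delta_rot": [0,0,0],"fingers": 0}]'

```text
time: 0.95
tool_pos: [0.3539, 0.4159, 0.4111]
tool_rot: [0.0, 0.201, 0.98, -0.0]
contact_force: [-0.0, 0.4, -0.2]
gripper_width: 0.996
```

Request:
apply_moves --commands '[{"linear": [-0.034,-0.022,0],"delta_rot": [0,0,0],"fingers": 0},{"linear": [-0.068,-0.043,0],"delta_rot": [0,0,0],"fingers": 0},{"linear": [-0.102,-0.065,0],"delta_rot": [0,0,0],"fingers": 0},{"linear": [-0.136,-0.086,0],"delta_rot": [0,0,0],"fingers": 0},{"linear": [-0.17,-0.108,0],"delta_rot": [0,0,0],"fingers": 0},{"linear": [-0.204,-0.13,0],"delta_rot": [0,0,0],"fingers": 0},{"linear": [-0.238,-0.151,0],"delta_rot": [0,0,0],"fingers": 0},{"linear": [-0.238,-0.151,0],"delta_rot": [0,0,0],"fingers": 0}]'

```text
time: 1.75
tool_pos: [0.5142, 0.1812, 0.4101]
tool_rot: [-0.0, 0.204, 0.979, -0.001]
contact_force: [-0.5, -0.1, 0.8]
gripper_width: 1.0
```

Run:
```python
from h import *
import json
s=state(); im=eyes.grab_frame('wrist'); cv2.imwrite('pics/wrist1.png',im[:,:,::-1])
json.dump({k:np.array(s[k]).tolist() for k in('tool_pos','tool_rot')},open('w1.json','w')); print(s['tool_pos'],s['tool_rot'],s['joint_pos'])
c=cam('wrist',s); print(proj(c,[[.513,.183,.191],[.513,.183,.014]]))
```

```text
[0.51423307 0.18122365 0.41012671] [-4.72106306e-04  2.04327880e-01  9.78901992e-01 -8.85239214e-04] [ 2.02958905e-01 -1.78919713e-01  1.54216402e+00 -1.27718112e-03
  1.77991829e+00 -9.56547269e-01]
[[278.85167953 167.5062987 ]
 [278.41138619 141.75216118]]
```

View pics/wrist1.png

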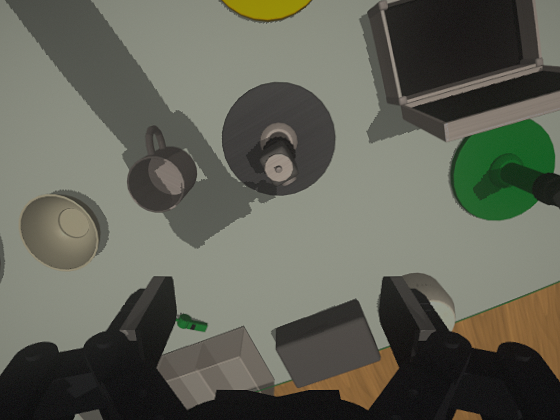

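The stand is centred at (279,140), with the head top at (278,168). I'll enlarge the head to find the button.

Run:
```python
from h import *
a=cv2.imread('pics/wrist1.png')[110:210,220:340]
a=cv2.convertScaleAbs(cv2.resize(a,(720,600),interpolation=cv2.INTER_CUBIC),alpha=1.8,beta=0); cv2.imwrite('pics/crop1.png',a)
```

```text
(no output)
```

View pics/crop1.png

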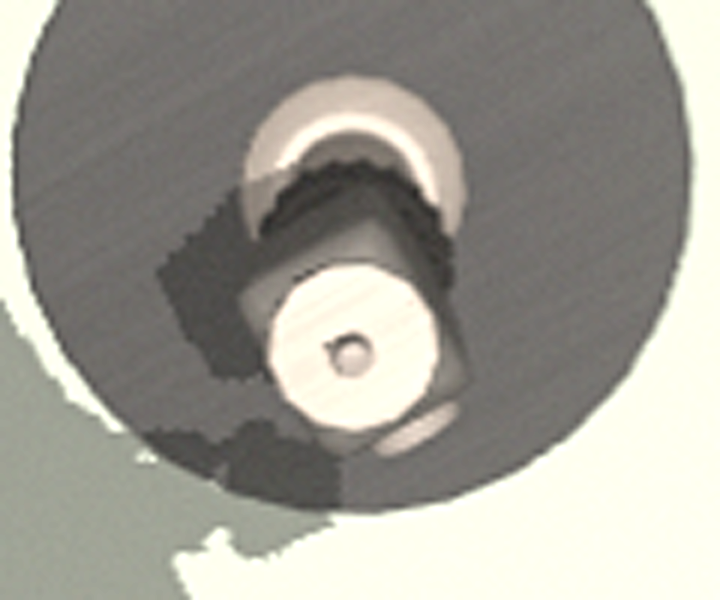

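Run:
```python
from h import *
import json
from scipy.optimize import least_squares
s=json.load(open('w1.json')); c=cam('wrist',s)
f=lambda p:np.array([220+p[0]/6-.42,110+p[1]/6-.42])
# foot circle
E=[onz(c,f(p),.014) for p in [(14,160),(692,160),(40,60),(665,60),(60,350),(655,330),(360,512),(560,455)]]
E=np.array(E); r=least_squares(lambda v:np.hypot(E[:,0]-v[0],E[:,1]-v[1])-.085,E.mean(0)[:2]); print('foot',r.x,r.fun.round(4))
cor=np.array([f(p) for p in [(240,295),(378,216),(467,385),(345,462)]])
def model(v):
    x,y,a=v; C,S=np.cos(a),np.sin(a)
    L=np.array([[-18,15],[-18,-15],[18,-15],[18,15]])/1e3
    return np.c_[x+C*L[:,0]-S*L[:,1],y+S*L[:,0]+C*L[:,1],np.full(4,.191)]
for z0 in np.deg2rad([-60,-30,0,30,60]):
  for perm in ([0,1,2,3],[1,0,3,2]):
    r=least_squares(lambda v:(proj(c,model(v))[perm]-cor).ravel(),[.513,.183,z0]); 
    if r.cost<20: print('grip',r.x,np.rad2deg(r.x[2]),r.cost,perm,r.fun.round(1))
print('disc',[onz(c,f((353,347)),z)for z in(.191,.196)],'screw',onz(c,f((352,354)),.204))
b=onz(c,f((418,425)),.175); print('btn',b)
```

```text
foot [0.51250833 0.18320798] [-0.001  -0.001  -0.0024 -0.0026 -0.0008 -0.0011 -0.0021  0.001 ]
grip [0.51213472 0.18376008 0.11732034] 6.721960262851219 12.622336747430198 [1, 0, 3, 2] [-2.2 -0.   0.5 -1.8  3.3  0.4 -1.6  1.8]
grip [0.51213472 0.18376008 0.11731968] 6.721922361021273 12.622336748330639 [1, 0, 3, 2] [-2.2 -0.   0.5 -1.8  3.3  0.4 -1.6  1.8]
grip [0.51213472 0.18376008 0.11732061] 6.721975716987302 12.622336747298894 [1, 0, 3, 2] [-2.2 -0.   0.5 -1.8  3.3  0.4 -1.6  1.8]
grip [0.51213472 0.18376008 0.11732125] 6.722012552365954 12.622336747537668 [1, 0, 3, 2] [-2.2 -0.   0.5 -1.8  3.3  0.4 -1.6  1.8]
grip [0.51213472 0.18376008 0.11732096] 6.7219959956006 12.622336747333765 [1, 0, 3, 2] [-2.2 -0.   0.5 -1.8  3.3  0.4 -1.6  1.8]
disc [array([0.51273307, 0.18262973, 0.191     ]), array([0.51171937, 0.18305752, 0.196     ])] screw [0.51110308 0.18312538 0.204     ]
btn [0.53369002 0.18624279 0.175     ]
```

Fitted stand centre is about (0.512, 0.183), with the button facing about +7° from world +x. I'll turn the jaws onto that axis while coming down partway, then look again.

Request:
apply_moves --commands '[{"linear": [0.003,0.001,0.015],"delta_rot": [0,0,8.5],"fingers": 0},{"linear": [0.003,0.001,0.03],"delta_rot": [0,0,17],"fingers": 0},{"linear": [0.003,0.001,0.045],"delta_rot": [0,0,25.5],"fingers": 0},{"linear": [0.003,0.001,0.06],"delta_rot": [0,0,34],"fingers": 0},{"linear": [0.003,0.001,0.075],"delta_rot": [0,0,42.5],"fingers": 0},{"linear": [0.003,0.001,0.09],"delta_rot": [0,0,51],"fingers": 0},{"linear": [0.003,0.001,0.1],"delta_rot": [0,0,59.5],"fingers": 0},{"linear": [0.003,0.001,0.1],"delta_rot": [0,0,59.5],"fingers": 0}]'

```text
time: 2.6
tool_pos: [0.5086, 0.1877, 0.3091]
tool_rot: [-0.001, 0.66, 0.751, -0.001]
contact_force: [1.1, -0.4, 0.4]
gripper_width: 0.999
```

Run:
```python
from h import *
import json
s=state(); im=eyes.grab_frame('wrist'); cv2.imwrite('pics/wrist2.png',im[:,:,::-1])
json.dump({k:np.array(s[k]).tolist() for k in('tool_pos','tool_rot')},open('w2.json','w')); print(s['tool_pos'],s['tool_rot'],s['joint_pos'],s['contact_force'])
T=q2R(s['tool_rot']).as_matrix(); print(np.rad2deg(np.arctan2(T[1,1],T[0,1])))
u,v=proj(cam('wrist',s),[[.512,.183,.185]])[0]; print(u,v)
u0,v0=int(u)-60,int(v)-50
a=im[v0:v0+100,u0:u0+120,::-1]; print(u0,v0)
cv2.imwrite('pics/crop2.png',cv2.convertScaleAbs(cv2.resize(a,(720,600),interpolation=cv2.INTER_CUBIC),alpha=1.8,beta=0))
```

```text
[0.50863541 0.18770874 0.30912974] [-0.00129663  0.6602567   0.75103756 -0.00141539] [ 2.16033972e-01 -1.77697610e-01  1.70494622e+00  4.14403041e-04
  1.61816071e+00  8.75807070e-02] [ 1.14695119 -0.36531443  0.3871216 ]
7.360917507569341
281.0087568918826 202.84310971856715
221 152
```

View pics/wrist2.png

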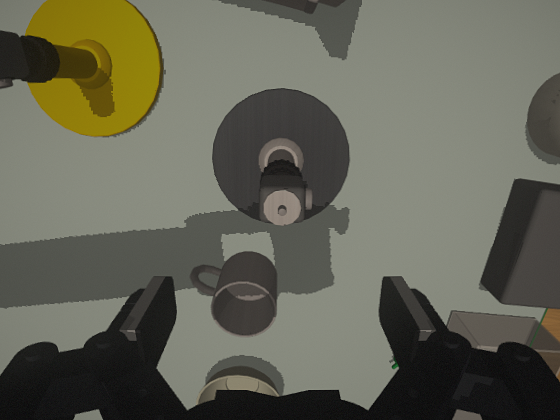

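View pics/crop2.png

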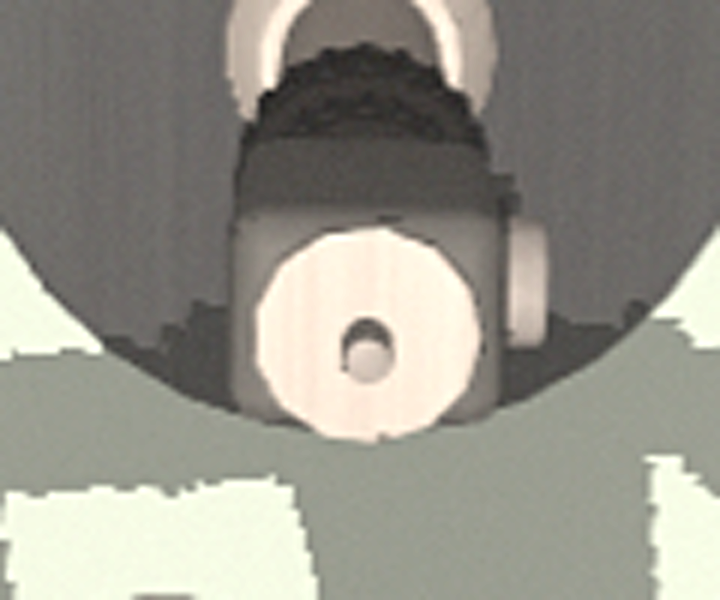

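Run:
```python
from h import *
import json
s=json.load(open('w2.json')); c=cam('wrist',s); T=q2R(s['tool_rot']).as_matrix()
f=lambda p:np.array([221+p[0]/6-.42,152+p[1]/6-.42])
for n,p,z in [('blk',(367,317),.191),('disc',(367,335),.196),('screw',(368,357),.204),('bL',(232,317),.191),('bR',(503,317),.191),('btn outer top',(548,283),.172),('bA',(235,212),.191),('bB',(500,205),.191)]:
    P=onz(c,f(p),z); print(n,P.round(4),'in tool',(T.T@(P-s['tool_pos'])).round(4))
E=np.array([onz(c,p,.014) for p in [(213,157),(349,157),(281,88),(232,110),(330,110)]])
from scipy.optimize import least_squares
r=least_squares(lambda v:np.hypot(E[:,0]-v[0],E[:,1]-v[1])-.085,[.51,.18]);print(r.x,r.fun)
st=state();print(st['tool_pos'],st['joint_vel'])
```

```text
blk [0.5124 0.1838 0.191 ] in tool [-0.0044  0.0037  0.1181]
disc [0.5125 0.1831 0.196 ] in tool [-0.0051  0.0037  0.1131]
screw [0.5126 0.183  0.204 ] in tool [-0.0052  0.0037  0.1051]
bL [0.4955 0.1816 0.191 ] in tool [-0.0044 -0.0133  0.1182]
bR [0.5295 0.186  0.191 ] in tool [-0.0044  0.0209  0.1181]
btn outer top [0.537  0.1855 0.172 ] in tool [-0.0058  0.0283  0.137 ]
bA [0.4943 0.1953 0.191 ] in tool [ 0.0093 -0.0128  0.1182]
bB [0.5269 0.2004 0.191 ] in tool [0.0103 0.0202 0.1181]
[0.51315401 0.18113133] [-0.00164995 -0.00157546  0.00124249 -0.0006535  -0.00076071]
[0.50918496 0.18766511 0.31048568] [-0.00676728 -0.00801942 -0.03128007 -0.00104393  0.00043198 -0.01909903]
```

The jaws are now aligned with the button axis. In the tool frame the head centre is at x = −4.7 mm and y = +3.7 mm. I'll descend around it with a small bias toward the button.

Request:
apply_moves --commands '[{"linear": [-0.0047,0.0047,0.02],"delta_rot": [0,0,0],"fingers": 0},{"linear": [-0.0047,0.0047,0.05],"delta_rot": [0,0,0],"fingers": 0},{"linear": [-0.0047,0.0047,0.08],"delta_rot": [0,0,0],"fingers": 0},{"linear": [-0.0047,0.0047,0.11],"delta_rot": [0,0,0],"fingers": 0},{"linear": [-0.0047,0.0047,0.135],"delta_rot": [0,0,0],"fingers": 0},{"linear": [-0.0047,0.0047,0.155],"delta_rot": [0,0,0],"fingers": 0},{"linear": [-0.0047,0.0047,0.161],"delta_rot": [0,0,0],"fingers": 0},{"linear": [-0.0047,0.0047,0.161],"delta_rot": [0,0,0],"fingers": 0}]'

```text
time: 3.45
tool_pos: [0.5151, 0.183, 0.1502]
tool_rot: [-0.0, 0.66, 0.751, -0.0]
contact_force: [-0.3, -0.9, 0.7]
gripper_width: 1.0
```

```bash
cat > look.py <<'E'
from h import *
import sys
n=sys.argv[1]
for k in range(2):
    s=state(); T=q2R(s['tool_rot']).as_matrix(); print(s['time'],s['tool_pos'].round(4),'F',np.round(s['contact_force'],1),'w',round(s['gripper_width'],4),'head in tool',(T.T@(np.array([.5125,.1835,.17])-s['tool_pos'])).round(4))
    if k==0: im=eyes.grab_frame('wrist')
a=eyes.grab_frame('scene')[100:250,245:395]; b=eyes.grab_frame('side')[190:310,190:340]
m=np.hstack([cv2.resize(im,(400,300),interpolation=cv2.INTER_AREA),cv2.resize(a,(300,300)),])
m2=cv2.resize(b,(375,300)); m2=cv2.copyMakeBorder(m2,0,0,0,325,cv2.BORDER_CONSTANT)
cv2.imwrite(f'pics/look{n}.png',np.vstack([m,m2])[:,:,::-1])
E
python3 look.py 3
```

```text
3.45 [0.5151 0.183  0.1502] F [-0.3 -0.9  0.7] w 0.9998 head in tool [ 0.0008 -0.0025 -0.0198]
3.5 [0.5159 0.1831 0.1514] F [ 0.5  0.3 -0.3] w 0.9973 head in tool [ 0.0008 -0.0033 -0.0186]
```

View pics/look3.png

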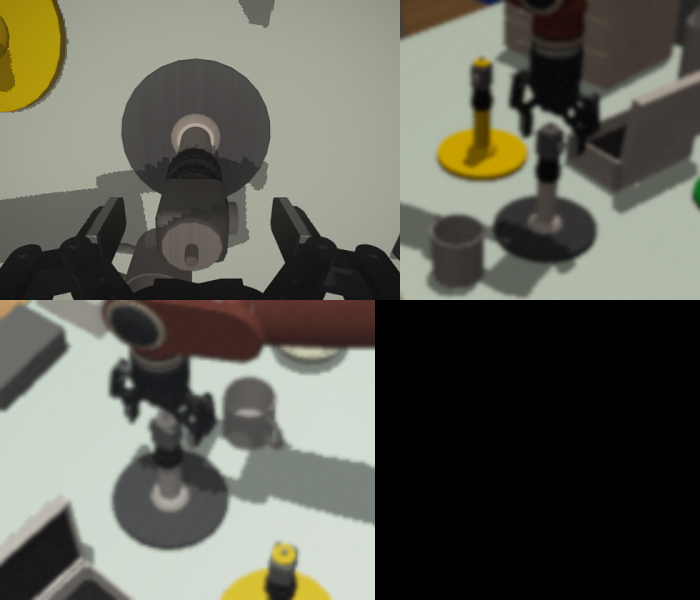

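Run:
```python
from h import *
s=state(); T=q2R(s['tool_rot']).as_matrix(); p=s['tool_pos']
pts=[p, p+T@[0,.042,-.013], p+T@[0,-.042,-.013],p+T@[0,.057,-.03],p+T@[0,-.057,-.03],[.5125,.1835,.204],[.5125,.1835,.147]]
out=[]
im=eyes.grab_frame('wrist').copy(); uv=proj(cam('wrist',s),pts); print('wrist',uv.round())
for n,(x,y,w) in dict(scene=(270,100,100),side=(210,200,100)).items():
    im2=eyes.grab_frame(n)[y:y+w,x:x+w,::-1]; im2=cv2.resize(im2,(400,400),interpolation=cv2.INTER_CUBIC).copy()
    for k,(u,v) in enumerate(proj(cam(n),pts)): cv2.circle(im2,(int((u-x+.5)*4),int((v-y+.5)*4)),3,[(0,0,255),(0,255,0),(0,255,255),(0,255,0),(0,255,255),(255,0,0),(255,0,255)][k],-1)
    out.append(im2)
cv2.imwrite('pics/ov4.png',np.hstack(out)); cv2.imwrite('pics/wrist4.png',im[:,:,::-1])
```

```text
wrist [[276. 278.]
 [378. 293.]
 [175. 293.]
 [429. 317.]
 [124. 317.]
 [264. 358.]
 [268. 270.]]
```

View pics/ov4.png

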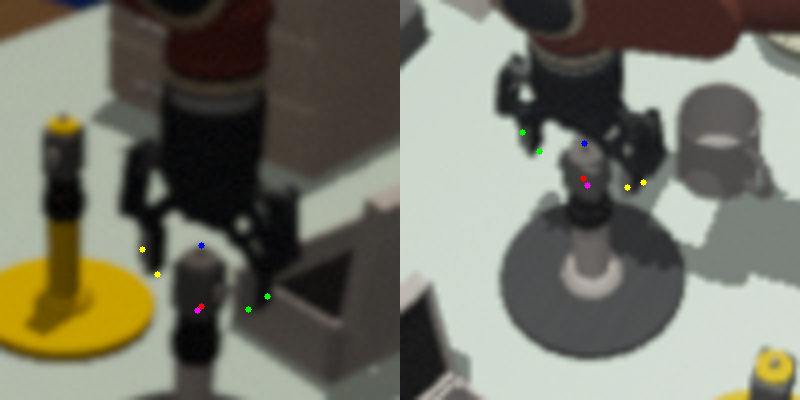

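View pics/wrist4.png

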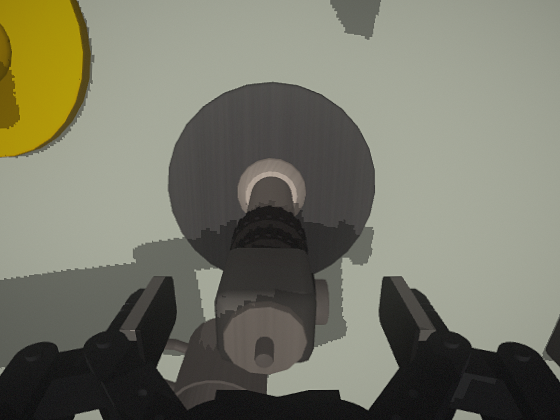

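Projections agree with the images: the fingers straddle the head, which sits about 3 mm toward −y of the jaw centre. I'll nudge across and close to just short of contact, then check the centring.

Request:
apply_moves --commands '[{"linear": [0.001,-0.002,0],"delta_rot": [0,0,0],"fingers": 60},{"linear": [0.001,-0.002,0],"delta_rot": [0,0,0],"fingers": 105},{"linear": [0.001,-0.002,0],"delta_rot": [0,0,0],"fingers": 105},{"linear": [0.001,-0.002,0],"delta_rot": [0,0,0],"fingers": 105},{"linear": [0.001,-0.002,0],"delta_rot": [0,0,0],"fingers": 105},{"linear": [0.001,-0.002,0],"delta_rot": [0,0,0],"fingers": 105},{"linear": [0.001,-0.002,0],"delta_rot": [0,0,0],"fingers": 105},{"linear": [0.001,-0.002,0],"delta_rot": [0,0,0],"fingers": 105}]'

```text
time: 4.55
tool_pos: [0.5133, 0.1834, 0.1503]
tool_rot: [-0.0, 0.661, 0.75, -0.0]
contact_force: [-0.2, -0.1, -0.9]
gripper_width: 0.59
```

Run:
```python
from h import *
s=state(); im=eyes.grab_frame('wrist'); print(s['tool_pos'],s['contact_force'],s['gripper_width'])
cv2.imwrite('pics/wrist5.png',cv2.convertScaleAbs(cv2.resize(im[200:420,130:430,::-1],(800,587),interpolation=cv2.INTER_CUBIC),alpha=1.8))
```

```text
[0.51328932 0.18343636 0.15027103] [-0.20258626 -0.05345487 -0.87987516] 0.5897358948942429
```

View pics/wrist5.png

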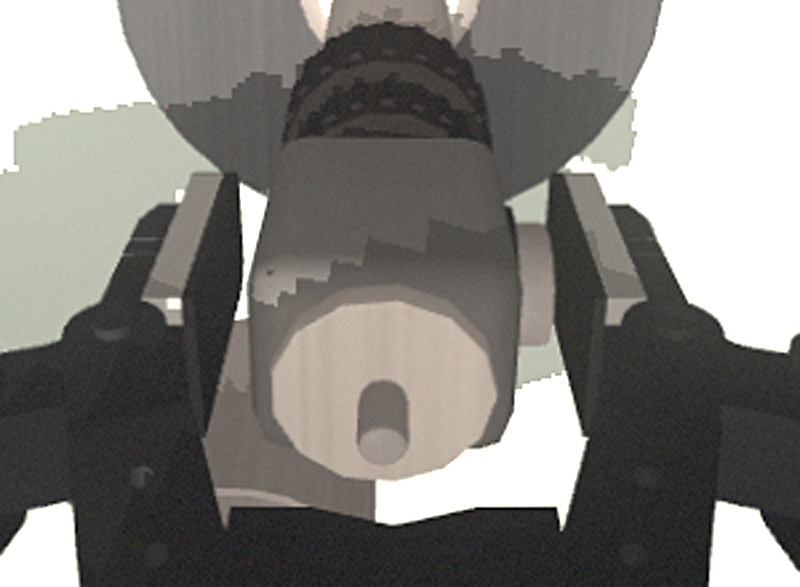

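Well centred: the head is about 1.5 mm toward −y, as intended, and the pads are level with the button at (537,285). Squeezing slowly.

Request:
apply_moves --commands '[{"linear": [0,0,0],"delta_rot": [0,0,0],"fingers": 118},{"linear": [0,0,0],"delta_rot": [0,0,0],"fingers": 124},{"linear": [0,0,0],"delta_rot": [0,0,0],"fingers": 129},{"linear": [0,0,0],"delta_rot": [0,0,0],"fingers": 133},{"linear": [0,0,0],"delta_rot": [0,0,0],"fingers": 137},{"linear": [0,0,0],"delta_rot": [0,0,0],"fingers": 141},{"linear": [0,0,0],"delta_rot": [0,0,0],"fingers": 145},{"linear": [0,0,0],"delta_rot": [0,0,0],"fingers": 150}]'

```text
time: 5.4
tool_pos: [0.5125, 0.1834, 0.1514]
tool_rot: [-0.001, 0.661, 0.75, -0.001]
contact_force: [-5.5, -0.6, 8.2]
gripper_width: 0.424
```

Request:
apply_moves --commands '[{"linear": [0,0,0],"delta_rot": [0,0,0],"fingers": 160},{"linear": [0,0,0],"delta_rot": [0,0,0],"fingers": 200},{"linear": [0,0,0],"delta_rot": [0,0,0],"fingers": 255},{"linear": [0,0,0],"delta_rot": [0,0,0],"fingers": 255},{"linear": [0,0,0],"delta_rot": [0,0,0],"fingers": 255},{"linear": [0,0,0],"delta_rot": [0,0,0],"fingers": 255},{"linear": [0,0,0],"delta_rot": [0,0,0],"fingers": 255},{"linear": [0,0,0],"delta_rot": [0,0,0],"fingers": 255}]'

```text
time: 6.2
tool_pos: [0.5125, 0.1834, 0.1515]
tool_rot: [-0.001, 0.661, 0.75, -0.001]
contact_force: [-6.6, -2.1, 8.5]
gripper_width: 0.415
```

Run:
```python
from h import *
for k in range(3):
    s=state(); im=eyes.grab_frame('wrist'); print(s['tool_pos'].round(4),np.round(s['contact_force'],1),np.round(s['ft_torque'],2),s['gripper_width'],s['gripper_width']*85)
cv2.imwrite('pics/wrist6.png',cv2.convertScaleAbs(cv2.resize(im[200:420,130:430,::-1],(800,587),interpolation=cv2.INTER_CUBIC),alpha=1.8))
```

```text
[0.5125 0.1834 0.1515] [-6.6 -2.1  8.5] [-0.15  0.33 -0.18] 0.41544651549315675 35.31295381691832
[0.5125 0.1834 0.1515] [-6.4 -0.9  8.3] [-0.15  0.36 -0.22] 0.4210730333871814 35.79120783791042
[0.5125 0.1834 0.1515] [-7.  -1.5  8.3] [-0.13  0.36 -0.14] 0.4192262567935959 35.63423182745565
```

View pics/wrist6.png

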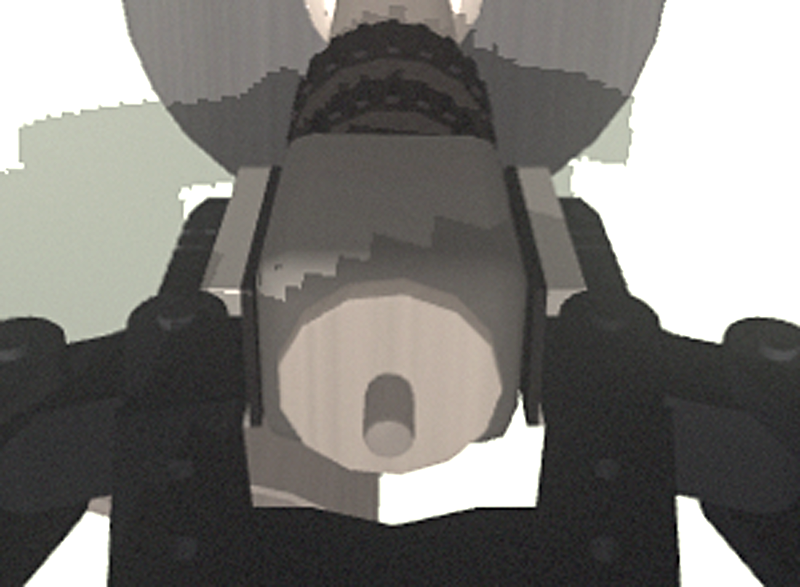

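The button is fully in (opening about 36 mm). A side preload of about 7 N along x and 8 N downward remains, so I'll relieve it before drawing.

Request:
apply_moves --commands '[{"linear": [0,-0.0005,-0.0005],"delta_rot": [0,0,0],"fingers": 255},{"linear": [0,-0.001,-0.001],"delta_rot": [0,0,0],"fingers": 255},{"linear": [0,-0.001,-0.001],"delta_rot": [0,0,0],"fingers": 255},{"linear": [0,-0.001,-0.001],"delta_rot": [0,0,0],"fingers": 255},{"linear": [0,-0.001,-0.001],"delta_rot": [0,0,0],"fingers": 255},{"linear": [0,-0.001,-0.001],"delta_rot": [0,0,0],"fingers": 255},{"linear": [0,-0.001,-0.001],"delta_rot": [0,0,0],"fingers": 255},{"linear": [0,-0.001,-0.001],"delta_rot": [0,0,0],"fingers": 255}]'

```text
time: 7.15
tool_pos: [0.5124, 0.1834, 0.1516]
tool_rot: [-0.0, 0.661, 0.75, 0.0]
contact_force: [-2.8, -0.5, 5.4]
gripper_width: 0.418
```

```bash
cat > st.py <<'E'
from h import *
s=state(); print(s['time'],s['tool_pos'].round(4),np.round(s['contact_force'],1),np.round(s['ft_torque'],2),s['gripper_width']*85)
E
python3 st.py
```

```text
7.15 [0.5124 0.1834 0.1516] [-2.8 -0.5  5.4] [-0.02 -0.16 -0.24] 35.55976322535139
```

Request:
apply_moves --commands '[{"linear": [0,-0.0007,-0.004],"delta_rot": [0,0,0],"fingers": 255},{"linear": [0,-0.0007,-0.009],"delta_rot": [0,0,0],"fingers": 255},{"linear": [0,-0.0007,-0.015],"delta_rot": [0,0,0],"fingers": 255},{"linear": [0,-0.0007,-0.021],"delta_rot": [0,0,0],"fingers": 255},{"linear": [0,-0.0007,-0.027],"delta_rot": [0,0,0],"fingers": 255},{"linear": [0,-0.0007,-0.033],"delta_rot": [0,0,0],"fingers": 255},{"linear": [0,-0.0007,-0.039],"delta_rot": [0,0,0],"fingers": 255},{"linear": [0,-0.0007,-0.042],"delta_rot": [0,0,0],"fingers": 255}]'

```text
time: 7.95
tool_pos: [0.5121, 0.1833, 0.1936]
tool_rot: [0.0, 0.661, 0.75, 0.001]
contact_force: [4.6, 0.5, -3.2]
gripper_width: 0.42
```

```bash
python3 st.py; python3 look.py 7
```

```text
7.95 [0.5121 0.1833 0.1936] [ 4.6  0.5 -3.2] [ 0.23 -1.35 -0.24] 35.723616463679264
7.95 [0.5121 0.1833 0.1936] F [ 4.6  0.5 -3.2] w 0.4203 head in tool [0.0002 0.0004 0.0236]
8.0 [0.5121 0.1833 0.194 ] F [ 3.1  0.6 -1. ] w 0.4201 head in tool [0.0001 0.0004 0.024 ]
```

View pics/look7.png

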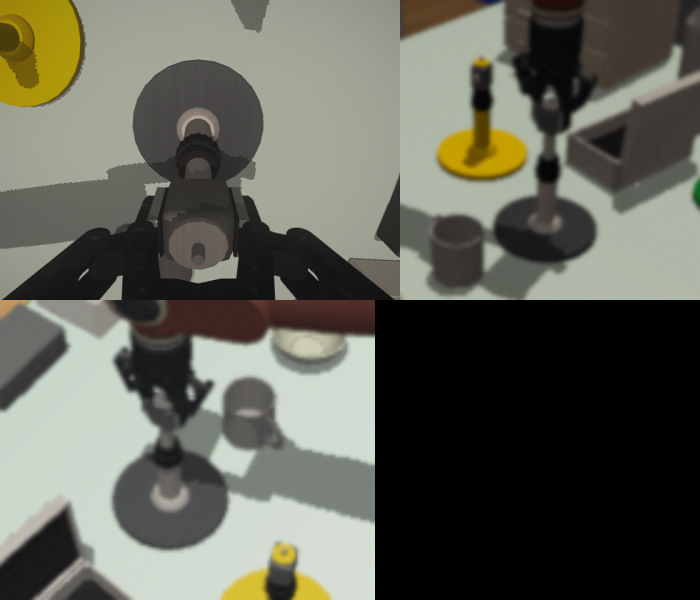

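It released: drawn 42 mm with the foot flat and still. The side force is now slightly positive, so I'll put back half of the correction and go on through the first stop.

Request:
apply_moves --commands '[{"linear": [0,0.0005,-0.006],"delta_rot": [0,0,0],"fingers": 255},{"linear": [0,0.0007,-0.012],"delta_rot": [0,0,0],"fingers": 255},{"linear": [0,0.0007,-0.017],"delta_rot": [0,0,0],"fingers": 255},{"linear": [0,0.0007,-0.021],"delta_rot": [0,0,0],"fingers": 255},{"linear": [0,0.0007,-0.025],"delta_rot": [0,0,0],"fingers": 255},{"linear": [0,0.0007,-0.03],"delta_rot": [0,0,0],"fingers": 255},{"linear": [0,0.0007,-0.035],"delta_rot": [0,0,0],"fingers": 255},{"linear": [0,0.0007,-0.04],"delta_rot": [0,0,0],"fingers": 255}]'

```text
time: 8.9
tool_pos: [0.512, 0.1833, 0.2319]
tool_rot: [-0.0, 0.661, 0.75, -0.0]
contact_force: [5.7, 1.0, -8.4]
gripper_width: 0.419
```

```bash
python3 st.py
```

```text
8.9 [0.512  0.1833 0.2319] [ 5.7  1.  -8.4] [ 0.37 -1.75 -0.18] 35.575043022529066
```

Through the first stop: now drawn 80 mm at an 8.4 N pull. Continuing to just short of the second stop and trimming the side force.

Request:
apply_moves --commands '[{"linear": [0,0.0005,-0.006],"delta_rot": [0,0,0],"fingers": 255},{"linear": [0,0.001,-0.012],"delta_rot": [0,0,0],"fingers": 255},{"linear": [0,0.001,-0.018],"delta_rot": [0,0,0],"fingers": 255},{"linear": [0,0.001,-0.024],"delta_rot": [0,0,0],"fingers": 255},{"linear": [0,0.001,-0.03],"delta_rot": [0,0,0],"fingers": 255},{"linear": [0,0.001,-0.035],"delta_rot": [0,0,0],"fingers": 255},{"linear": [0,0.001,-0.04],"delta_rot": [0,0,0],"fingers": 255},{"linear": [0,0.001,-0.043],"delta_rot": [0,0,0],"fingers": 255}]'

```text
time: 9.7
tool_pos: [0.5127, 0.1833, 0.2766]
tool_rot: [-0.001, 0.661, 0.75, -0.001]
contact_force: [-2.8, -0.2, -7.9]
gripper_width: 0.42
```

```bash
python3 st.py
```

```text
9.7 [0.5127 0.1833 0.2766] [-2.8 -0.2 -7.9] [ 0.11 -0.29 -0.22] 35.66161860659452
```

Request:
apply_moves --commands '[{"linear": [0,-0.0002,-0.001],"delta_rot": [0,0,0],"fingers": 255},{"linear": [0,-0.0003,-0.002],"delta_rot": [0,0,0],"fingers": 255},{"linear": [0,-0.0003,-0.003],"delta_rot": [0,0,0],"fingers": 255},{"linear": [0,-0.0003,-0.004],"delta_rot": [0,0,0],"fingers": 255},{"linear": [0,-0.0003,-0.005],"delta_rot": [0,0,0],"fingers": 255},{"linear": [0,-0.0003,-0.0055],"delta_rot": [0,0,0],"fingers": 255},{"linear": [0,-0.0003,-0.006],"delta_rot": [0,0,0],"fingers": 255},{"linear": [0,-0.0003,-0.006],"delta_rot": [0,0,0],"fingers": 255}]'

```text
time: 10.5
tool_pos: [0.5128, 0.1834, 0.2819]
tool_rot: [-0.0, 0.661, 0.75, -0.0]
contact_force: [-3.5, -0.3, -9.7]
gripper_width: 0.423
```

```bash
python3 st.py
```

```text
10.5 [0.5128 0.1834 0.2819] [-3.5 -0.3 -9.7] [ 0.12 -0.12 -0.18] 35.920391241416496
```

Request:
apply_moves --commands '[{"linear": [0,-0.0003,-0.0005],"delta_rot": [0,0,0],"fingers": 255},{"linear": [0,-0.0005,-0.001],"delta_rot": [0,0,0],"fingers": 255},{"linear": [0,-0.0005,-0.0013],"delta_rot": [0,0,0],"fingers": 255},{"linear": [0,-0.0005,-0.0015],"delta_rot": [0,0,0],"fingers": 255},{"linear": [0,-0.0005,-0.0015],"delta_rot": [0,0,0],"fingers": 255},{"linear": [0,-0.0005,-0.0015],"delta_rot": [0,0,0],"fingers": 255},{"linear": [0,-0.0005,-0.0015],"delta_rot": [0,0,0],"fingers": 255},{"linear": [0,-0.0005,-0.0015],"delta_rot": [0,0,0],"fingers": 255}]'

```text
time: 11.3
tool_pos: [0.5123, 0.1832, 0.282]
tool_rot: [-0.0, 0.661, 0.75, -0.001]
contact_force: [2.1, 1.2, -25.4]
gripper_width: 0.419
```

```bash
python3 st.py
```

```text
11.3 [0.5123 0.1832 0.282 ] [  2.1   1.2 -25.4] [ 0.33 -1.45 -0.06] 35.62988425036771
```

Hard stop felt: z did not rise and the pull went to 25 N. I'll ease off 0.9 mm straight away to hold at about 15 N.

Request:
apply_moves --commands '[{"linear": [0,0.0002,0.0006],"delta_rot": [0,0,0],"fingers": 255},{"linear": [0,0.0002,0.0009],"delta_rot": [0,0,0],"fingers": 255},{"linear": [0,0.0002,0.0009],"delta_rot": [0,0,0],"fingers": 255},{"linear": [0,0.0002,0.0009],"delta_rot": [0,0,0],"fingers": 255},{"linear": [0,0.0002,0.0009],"delta_rot": [0,0,0],"fingers": 255},{"linear": [0,0.0002,0.0009],"delta_rot": [0,0,0],"fingers": 255},{"linear": [0,0.0002,0.0009],"delta_rot": [0,0,0],"fingers": 255},{"linear": [0,0.0002,0.0009],"delta_rot": [0,0,0],"fingers": 255}]'

```text
time: 12.1
tool_pos: [0.5124, 0.1832, 0.282]
tool_rot: [-0.0, 0.661, 0.75, -0.001]
contact_force: [2.0, 0.4, -24.8]
gripper_width: 0.419
```

```bash
python3 st.py; python3 look.py 9; python3 st.py
```

```text
12.1 [0.5124 0.1832 0.282 ] [  2.    0.4 -24.8] [ 0.23 -1.28 -0.05] 35.601581592710154
12.1 [0.5124 0.1832 0.282 ] F [  2.    0.4 -24.8] w 0.4188 head in tool [0.0003 0.0002 0.112 ]
12.15 [0.5125 0.1832 0.282 ] F [  2.2   1.  -25.3] w 0.4196 head in tool [0.0003 0.0002 0.112 ]
12.25 [0.5125 0.1832 0.2821] [  1.7   0.3 -25.2] [ 0.25 -1.3  -0.04] 35.64239971640018
```

View pics/look9.png

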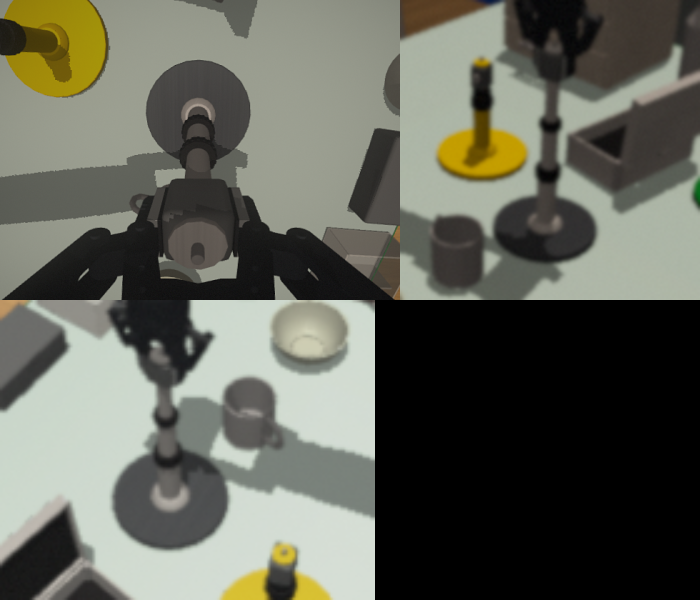

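Pull is still about 25 N, which is too near the lifting limit. I'll ease down further.

Request:
apply_moves --commands '[{"linear": [0,0,0.0004],"delta_rot": [0,0,0],"fingers": 255},{"linear": [0,0,0.0008],"delta_rot": [0,0,0],"fingers": 255},{"linear": [0,0,0.0008],"delta_rot": [0,0,0],"fingers": 255},{"linear": [0,0,0.0008],"delta_rot": [0,0,0],"fingers": 255},{"linear": [0,0,0.0008],"delta_rot": [0,0,0],"fingers": 255},{"linear": [0,0,0.0008],"delta_rot": [0,0,0],"fingers": 255},{"linear": [0,0,0.0008],"delta_rot": [0,0,0],"fingers": 255},{"linear": [0,0,0.0008],"delta_rot": [0,0,0],"fingers": 255}]'

```text
time: 13.05
tool_pos: [0.5127, 0.1833, 0.2821]
tool_rot: [-0.0, 0.661, 0.75, -0.0]
contact_force: [0.3, -0.2, -23.7]
gripper_width: 0.42
```

```bash
python3 st.py
```

```text
13.05 [0.5127 0.1833 0.2821] [  0.3  -0.2 -23.7] [ 0.13 -0.99 -0.09] 35.731464618954824
```

Request:
apply_moves --commands '[{"linear": [0,0,0.0004],"delta_rot": [0,0,0],"fingers": 255},{"linear": [0,0,0.0008],"delta_rot": [0,0,0],"fingers": 255},{"linear": [0,0,0.001],"delta_rot": [0,0,0],"fingers": 255},{"linear": [0,0,0.001],"delta_rot": [0,0,0],"fingers": 255},{"linear": [0,0,0.001],"delta_rot": [0,0,0],"fingers": 255},{"linear": [0,0,0.001],"delta_rot": [0,0,0],"fingers": 255},{"linear": [0,0,0.001],"delta_rot": [0,0,0],"fingers": 255},{"linear": [0,0,0.001],"delta_rot": [0,0,0],"fingers": 255}]'

```text
time: 13.85
tool_pos: [0.5128, 0.1834, 0.282]
tool_rot: [0.0, 0.661, 0.75, 0.0]
contact_force: [-2.2, -1.2, -14.2]
gripper_width: 0.421
```

```bash
python3 st.py
```

```text
13.85 [0.5128 0.1834 0.282 ] [ -2.2  -1.2 -14.2] [-0.05 -0.2  -0.05] 35.765089295710084
```

Now at 14 N with z unchanged at 0.282, so it's on the stop and the foot wasn't lifted. I'll hold, check for drift, and compare the final views with the first ones.

Request:
apply_moves --commands '[{"linear": [0,0,0],"delta_rot": [0,0,0],"fingers": 255},{"linear": [0,0,0],"delta_rot": [0,0,0],"fingers": 255},{"linear": [0,0,0],"delta_rot": [0,0,0],"fingers": 255},{"linear": [0,0,0],"delta_rot": [0,0,0],"fingers": 255},{"linear": [0,0,0],"delta_rot": [0,0,0],"fingers": 255},{"linear": [0,0,0],"delta_rot": [0,0,0],"fingers": 255},{"linear": [0,0,0],"delta_rot": [0,0,0],"fingers": 255},{"linear": [0,0,0],"delta_rot": [0,0,0],"fingers": 255}]'

```text
time: 14.65
tool_pos: [0.5129, 0.1834, 0.2819]
tool_rot: [0.0, 0.661, 0.75, 0.0]
contact_force: [-3.7, -1.7, -6.4]
gripper_width: 0.415
```

```bash
python3 st.py
python3 - <<'E'
from h import *
out=[]
for n in('scene','side'):
    im=eyes.grab_frame(n)[:,:,::-1]; cv2.imwrite(f'pics/{n}9.png',im)
    d=cv2.absdiff(im,cv2.imread(f'pics/{n}0.png')).max(2); 
    out.append(np.vstack([im, cv2.cvtColor(cv2.convertScaleAbs(d,alpha=3),cv2.COLOR_GRAY2BGR)]))
m=np.hstack(out); cv2.imwrite('pics/fin.png',cv2.resize(m,(800,600),interpolation=cv2.INTER_AREA))
a=cv2.imread('pics/scene0.png')[190:235,280:355]; b=cv2.imread('pics/scene9.png')[190:235,280:355]
cv2.imwrite('pics/foot.png',np.vstack([cv2.resize(x,(500,300),interpolation=cv2.INTER_CUBIC) for x in(a,b)]))
E
python3 st.py
```

```text
14.65 [0.5129 0.1834 0.2819] [-3.7 -1.7 -6.4] [-0.19  0.23 -0.08] 35.268420562332686
14.75 [0.5129 0.1834 0.2819] [-4.2 -1.6 -4.4] [-0.22  0.24 -0.08] 35.384620022944944
```

View pics/fin.png

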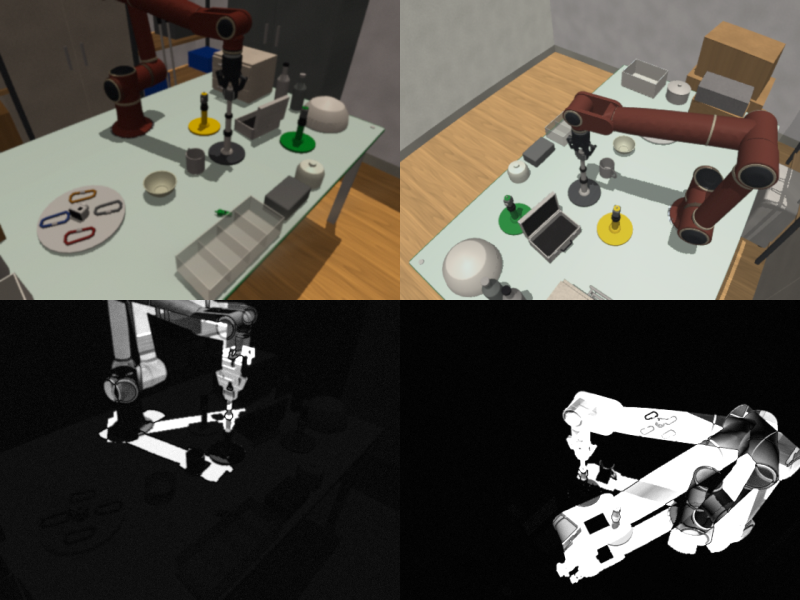

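View pics/foot.png

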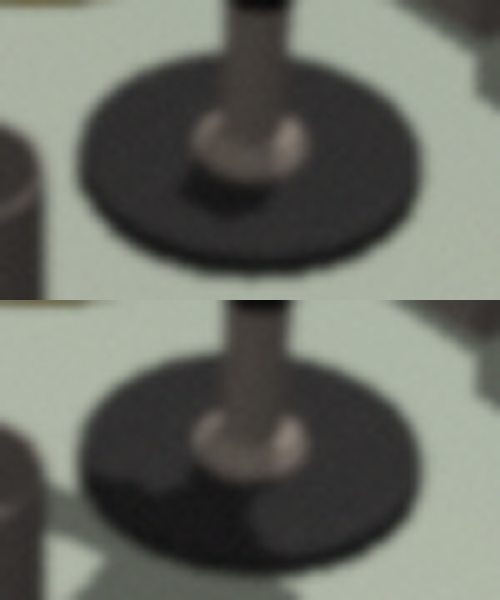

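The foot is unmoved and the gear undisturbed; in the difference images only the arm, its shadow and the column have changed. The pull is sagging, though: the controller evidently integrates error, and my command sits about 1 mm below the stop. I'll bring the force back and then set the command level with the stop.

Request:
apply_moves --commands '[{"linear": [0,-0.0004,-0.0012],"delta_rot": [0,0,0],"fingers": 255},{"linear": [0,-0.0004,-0.002],"delta_rot": [0,0,0],"fingers": 255},{"linear": [0,-0.0004,-0.002],"delta_rot": [0,0,0],"fingers": 255},{"linear": [0,-0.0004,-0.002],"delta_rot": [0,0,0],"fingers": 255},{"linear": [0,-0.0004,-0.0018],"delta_rot": [0,0,0],"fingers": 255},{"linear": [0,-0.0004,-0.0016],"delta_rot": [0,0,0],"fingers": 255},{"linear": [0,-0.0004,-0.0014],"delta_rot": [0,0,0],"fingers": 255},{"linear": [0,-0.0004,-0.0013],"delta_rot": [0,0,0],"fingers": 255}]'

```text
time: 15.55
tool_pos: [0.5123, 0.1833, 0.2819]
tool_rot: [-0.0, 0.661, 0.75, -0.0]
contact_force: [1.3, -1.3, -17.7]
gripper_width: 0.423
```

Run:
```python
from h import *
for k in range(5):
    s=state(); print(s['time'],s['tool_pos'].round(5),np.round(s['contact_force'],1)); eyes.grab_frame('side')
```

```text
15.55 [0.51228 0.18328 0.28188] [  1.3  -1.3 -17.7]
15.6 [0.51229 0.18328 0.28191] [  1.2  -0.6 -18.3]
15.65 [0.51228 0.18325 0.28188] [  1.4  -1.2 -18.4]
15.7 [0.51226 0.18327 0.28188] [  1.8  -0.2 -18.3]
15.75 [0.51225 0.18326 0.28187] [  1.1  -0.7 -19.4]
```

Request:
apply_moves --commands '[{"linear": [0,0.0001,0.0005],"delta_rot": [0,0,0],"fingers": 255},{"linear": [0,0.0001,0.0005],"delta_rot": [0,0,0],"fingers": 255},{"linear": [0,0.0001,0.0005],"delta_rot": [0,0,0],"fingers": 255},{"linear": [0,0.0001,0.0004],"delta_rot": [0,0,0],"fingers": 255},{"linear": [0,0.0001,0.0004],"delta_rot": [0,0,0],"fingers": 255},{"linear": [0,0.0001,0.0004],"delta_rot": [0,0,0],"fingers": 255},{"linear": [0,0.0001,0.0004],"delta_rot": [0,0,0],"fingers": 255},{"linear": [0,0.0001,0.0004],"delta_rot": [0,0,0],"fingers": 255}]'

```text
time: 16.6
tool_pos: [0.5124, 0.1833, 0.2819]
tool_rot: [-0.0, 0.661, 0.75, -0.0]
contact_force: [0.9, -1.0, -18.6]
gripper_width: 0.414
```

Run:
```python
from h import *
for k in range(8):
    s=state(); print(s['time'],s['tool_pos'].round(5),np.round(s['contact_force'],1)); eyes.grab_frame('side')
```

```text
16.6 [0.51236 0.1833  0.28194] [  0.9  -1.  -18.6]
16.65 [0.51235 0.18332 0.2819 ] [  0.1  -2.  -18.4]
16.7 [0.51235 0.18331 0.28194] [  0.7  -1.4 -18.4]
16.75 [0.51237 0.18328 0.28193] [ -0.4  -1.4 -19.4]
16.8 [0.51238 0.18332 0.28193] [  0.4  -1.7 -19.7]
16.85 [0.51235 0.18332 0.28191] [  0.3  -1.5 -18.5]
16.9 [0.51237 0.1833  0.28193] [  0.6  -1.4 -18.6]
16.95 [0.51235 0.18331 0.28188] [  1.7  -1.2 -18.4]
```

The pull is steady at about 18.6 N, z steady at 0.2819 and side force below 2 N. Handing in.

Run:
```python
from h import *
from plant import job_done
print(job_done()); s=state(); print(s['time'],s['tool_pos'].round(4),np.round(s['contact_force'],1))
```

```text
the job is handed in; nothing more can be done
None
the job is handed in; nothing more can be done
```

I squeezed the release button on the dark-footed stand and drew the column up past the first stop to the second, hard stop. I handed in at about 17 s while still gripping the head there.

- **Extension:** the tool rose about 130 mm, from z = 0.1515 to 0.2819, which matches full travel of both sections.
- **Hold:** in the last readings the pull was steady at about 18.5 N (to 19.7 N at most), below the roughly 25 N that would lift the stand. Side force was under 2 N, and the gripper opening of about 36 mm means the button is fully in.
- **Surroundings:** comparing first and last pictures, the foot had not moved and the gear in view looked undisturbed. In the side view the arm hid part of the scene in one picture or the other. Those pictures were taken about 2 s before handing in, before the last force adjustments.

**What did not go smoothly:**
- **High pull:** on reaching the hard stop the pull stayed near 25 N (peak reading 25.4 N) for about 2 s. The tool height did not change as I eased off, so I saw no sign of the foot lifting.
- **Low pull:** easing off then let it sag briefly to about 4 N, with the height still within 0.1 mm of the stop. I brought it back up before handing in.

I have no reading from after the hand-in.

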